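# Line up the vial carousel with its index post

## Robot

A 6-joint arm with a two-finger parallel gripper is mounted at the origin on the work surface. World frame = base frame: x ahead of the robot, y to its left, z up, the work surface at z = 0. Lengths are in m, angles in rad, forces in N, time in s.
With the tool pointing down it reaches from about 0.225 to 0.875 m from the base axis. Payload 3.4 kg.
Tool frame: the origin (TCP) lies at the very end of the fingers, on their centre line; the grasp point (between the pads) lies 19 mm behind it (grasp_offset is the distance from the TCP to the grasp point, in m); y points along the fingers, z is the direction in which the jaws open and shut, and the axes are right-handed (so a half turn about y gives the same grasp; the last joint's range is limited). The gripper opens to 85 mm and grips with 20 to 120 N. Pads are 22 mm wide; open, the fingers measure 114 mm over their backs; the gripper's body (76 mm by 85 mm) begins 54 mm behind the grasp point. The pads swing forward as they close: fully open they stand 13 mm farther back than shut.
Start: joints at [-1.297, 0.276, 1.505, -0, 1.361, -0.121], TCP at [0.221, -0.531, 0.231] pointing down, gripper open.
Joint ranges: [-2.89, 2.89], [-0.75, 2.08], [0.22, 2.7], [-1.18, 4.32], [0.11, 2.71], [-2.7, 2.7]. Speed limits (rad/s): [2.57, 2.57, 3.14, 3.14, 3.14, 3.14].

## Interface

Orientations are given as a unit quaternion [w, x, y, z].
In Python, from rig import get_state, get_image, sign_off, grasp_offset gives the robot as it stands.
- The arm moves only by the shell command python3 -m jog 'ROWS' [FORCE]. ROWS is JSON, one flat list of numbers, 7 for each row, row after row: the closure in counts, from 0 (fully open) to 255 (shut), then the shift along the tool's x, y, z in cm, then the turn, a rotation vector about the tool's x, y, z in units of 8 degrees (1.0 is 8 degrees). In form: [jaw, tx, ty, tz, rx, ry, rz, jaw, tx, ty, tz, rx, ry, rz, ...]. A call has 1 to 12 rows; each row is the pose to reach, as a shift and turn from the pose commanded when the call began, along the tool's axes at that moment; what a row does not reach only later rows make up. A row lasts 1/8 s, in which the tool goes at most 62.5 mm and 10.7 degrees, less where a joint would pass 70% of its speed; a pose out of reach is approached as far as the arm can. A call with a gripper value outside its range is refused whole. The fingers move at their own pace and stop on an object; FORCE is the grip in N (left out, the last holds). Time passes only in rows, so rows that repeat a pose let the fingers close. It gives the time, the measured TCP pose, the force and the opening at its end, in the units of the state.
- get_state(): the state, without advancing time (a new reading comes with each control period).
- get_image(name): name is "scene" or "top" or "wrist"; returns a dict with "color" (420x560x3 uint8, blue, green, red), "mtx" (3x3 intrinsics, pixels), "R" (3x3) and "t" (3): a world point X has camera coordinates R X + t; the wrist camera has in their place "tool_from_camera" (4x4, takes a point from camera to tool coordinates, whose origin is the TCP and whose axes are the tool frame's). Camera axes: x right, y down, z forward; pixel columns grow to the right and rows downward; lengths in m; the calibration is good to about 2 mm. The wrist camera is an equidistant fisheye: a pixel r from the principal point sees the ray r / f radians off the axis. A picture is of the moment at which its call begins: read the wrist's pose just before it. There is no depth.
- sign_off(): hands the job in, once; it reports no verdict.
The state is a dict: "clock": time; "qpos": joint angles; "qd": joint speeds; "effort": joint torques, N m; "position": TCP position; "ee_rot": TCP orientation; "contact_force": force on the tool from outside, world axes, zero at the start; "moment": the same for the moment, N m; "width": finger opening in m.
Only numpy, scipy, OpenCV 4.12 (cv2) and the standard library are available. Lean on these libraries where they do the work, as an engineer would, in place of code of your own. Each camera call takes 0.05 s, during which the arm holds its last target.

## Task

The sample vials are to be photographed next: turn the round carousel that carries the vials until the black pointer on its rim points at the upright index post on its own base, then let go. Leave the carousel with the paper cups as it is.

Things in the scene. Friction and masses are not known exactly. Their poses are not given: they have to be found in the camera images.
- vial_carousel (a joint): Angle (rad) of the vial carousel about its upright axis: 0 when its pointer points at its index post, growing anticlockwise seen from above; starts at 0.6 to 1.35, limits -3 and 3; friction of 0.08 N m holds it. Aluminium disc 176 mm across with seven capped vials (25 mm across, tops 84 mm above the bench) in a ring of 66 mm radius; in the gap a black line leads to the pointer, a black tip on the rim.
- vial_carousel_handle (a point): Grip point of the vial carousel's handle, on the turning axis, 120 mm above the bench. The handle is a black bar, 64 mm long, 14 mm thick, 36 mm high (100 to 136 mm above the bench) on an 18 mm thick post; it turns with the disc. x axis: level, along the bar towards the pointer; z: up. Grip it from above across the 14 mm.
- vial_carousel_index (a point): Centre of the top of the vial carousel's index post: dark steel, 12 mm square, 112 mm from the turning axis, top 52 mm above the bench, on the rim of the fixed round white base (244 mm across, 18 mm high). x axis: level, from the turning axis outwards through the post; z: up.
- cup_carousel_pointer (a point): Tip of the other carousel's pointer, 100 mm from that carousel's axis, 29 mm above the bench; x axis: outwards, z: up. This carousel has the same base, post, disc, handle and pointer but carries five paper cups (50 mm across, tops 80 mm above the bench). It stands to the left or right of the vial carousel.
Things that resemble listed ones, but are neither listed nor needed, are in the scene too. What is shaped like the part that bears vial_carousel but blue or turquoise is not meant.

How it is judged:
By the outcome, as a careful person would: the job done as asked, in the order asked, and still so for the second after the job is handed in, with the robot touching nothing.
It also fails if it takes over 32 s, if anything falls off the work surface, if the arm or the gripper's body presses on something with over 40 N, if the wrist force passes 120 N, or if a joint passes its speed limit or range.

## Working session

There is one attempt and no reset: what is moved stays moved. The work goes in short steps, Python scripts to look and compute and a shell command to move; the robot and the scene stay as the last step left them, time stands still between calls to the robot, and variables do not carry over. Pictures are saved under pics/ and viewed, and the job is handed in when it is done.

```bash
mkdir -p pics; ls; python3 - <<'E'
from rig import get_state,get_image,grasp_offset
import cv2
s=get_state();print({k:s[k] for k in('clock','position','ee_rot','width')},grasp_offset)
for n in("scene","top"):
    im=get_image(n);cv2.imwrite(f"pics/{n}0.png",im["color"]);print(im["mtx"],im["R"],im["t"])
E
```

```text
pics
{'clock': 0.0, 'position': array([ 0.22100208, -0.53024033,  0.2304113 ]), 'ee_rot': array([ 0.13863711, -0.13873251,  0.6940438 , -0.69270213]), 'width': 0.08579708492230392} 0.0187
[[460.30136759   0.         274.42836728]
 [  0.         460.30136759 211.51225378]
 [  0.           0.           1.        ]] [[-0.76198277  0.6474001   0.01598038]
 [ 0.52817971  0.63556135 -0.56310564]
 [-0.37471116 -0.42063628 -0.82623039]] [ 0.29901659 -0.1585009   1.217538  ]
[[383.26275983   0.         276.11413064]
 [  0.         383.26275983 208.68071347]
 [  0.           0.           1.        ]] [[-0.02954927 -0.99917817  0.02774565]
 [-0.99535039  0.02686756 -0.09249724]
 [ 0.09167577 -0.03034987 -0.9953263 ]] [-0.0233313   0.4221021   0.84471521]
```

View pics/scene0.png

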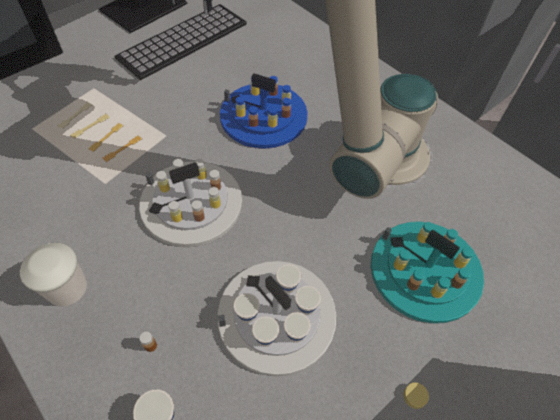

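View pics/top0.png

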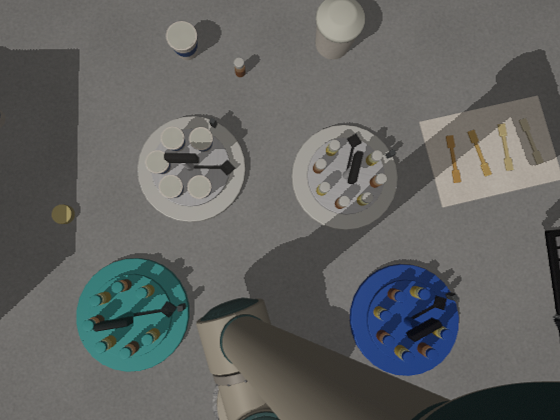

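Lookalikes (top view): white base with vials (345,177) is the target. White base with cups (190,168), turquoise with vials (132,315) and blue with vials (405,320) are not meant. The next step is a close crop of the target.

```bash
cat > h.py <<'E'
import numpy as np,cv2
def ray(im,u,v,z):
    d=np.linalg.inv(im["mtx"])@np.array([u,v,1.]);R=im["R"];c=-R.T@im["t"];w=R.T@d
    return c+w*(z-c[2])/w[2]
def proj(im,X):
    p=im["R"]@np.asarray(X,float)+im["t"];p=im["mtx"]@p;return p[:2]/p[2]
E
python3 - <<'E'
import cv2
a=cv2.imread("pics/top0.png")[110:240,280:410];b=cv2.imread("pics/scene0.png")[145:250,130:250]
cv2.imwrite("pics/c1.png",cv2.resize(a,None,fx=4.5,fy=4.5,interpolation=cv2.INTER_CUBIC))
cv2.imwrite("pics/c2.png",cv2.resize(b,None,fx=5,fy=5,interpolation=cv2.INTER_CUBIC))
E
```

```text
(no output)
```

View pics/c1.png

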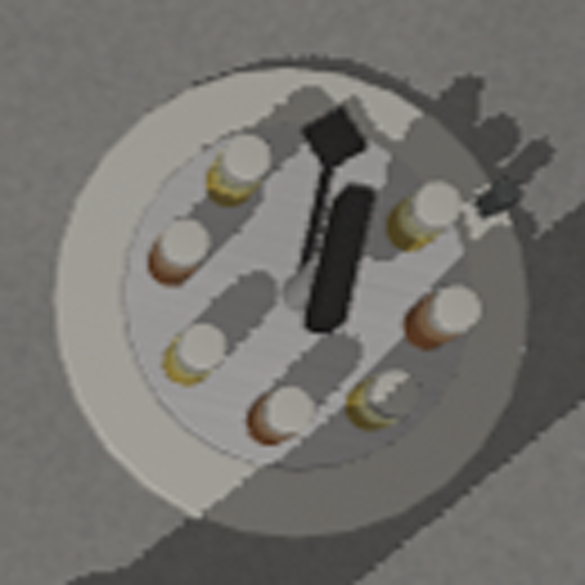

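View pics/c2.png

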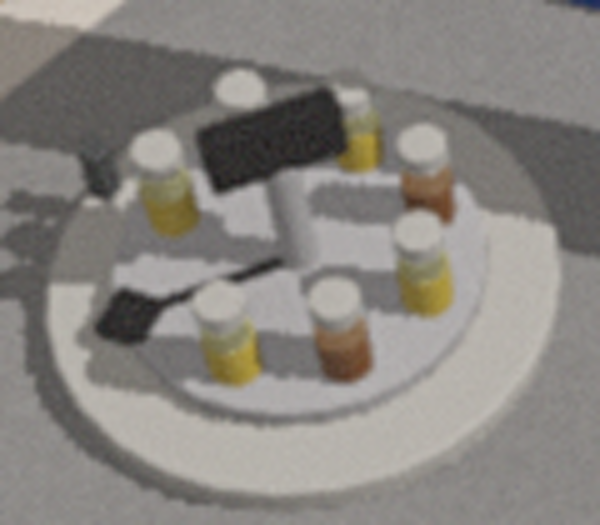

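The crops confirm it: seven vials on a white base, with the pointer at about top px (354,139) and the post at about (391,153). Next I measure.

```bash
python3 - <<'E'
from h import *
from rig import get_image
from scipy.optimize import least_squares
T=get_image("top");S=get_image("scene")
c1=lambda p:(280+(p[0]+.5)/4.5-.5,110+(p[1]+.5)/4.5-.5)
c2=lambda p:(130+(p[0]+.5)/5-.5,145+(p[1]+.5)/5-.5)
print("cam",-T["R"].T@T["t"],-S["R"].T@S["t"])
def circ(P):
    r=least_squares(lambda q:np.hypot(*(P[:,:2]-q[:2]).T)-q[2],[*P[:,:2].mean(0),.12]);return r.x,abs(r.fun).max()
P=np.array([ray(T,*c1(p),.018) for p in [(55,302),(75,205),(150,115),(285,68),(345,75),(525,345),(500,420),(430,500),(300,537),(200,515),(110,445)]])
c,e=circ(P);print("base top",c,e)
P=np.array([ray(S,*c2(p),.018) for p in [(50,300),(75,375),(150,450),(280,493),(400,475),(500,410),(555,320),(555,250)]])
cs,e=circ(P);print("base scene",cs,e)
def tri(a,b):
    A=[];B=[]
    for im,(u,v) in((T,a),(S,b)):
        d=np.linalg.inv(im["mtx"])@[u,v,1];w=im["R"].T@d;w/=np.linalg.norm(w);o=-im["R"].T@im["t"];M=np.eye(3)-np.outer(w,w);A.append(M);B.append(M@o)
    return np.linalg.solve(sum(A),sum(B))
print("post tri",tri(c1((500,193)),c2((97,153))))
for n,im,f,post,ptr in(("top",T,c1,(502,193),(335,132)),("scene",S,c2,(97,155),(127,315))):
    cc=c if n=="top" else cs
    for nm,p,z in(("post",post,.052),("ptr",ptr,.029)):
        X=ray(im,*f(p),z)[:2];d=X-cc[:2];print(n,nm,X,np.hypot(*d),np.degrees(np.arctan2(d[1],d[0])))
# handle: top face
a=ray(T,*c1((360,186)),.136);b=ray(T,*c1((325,328)),.136)
print("handle",a,b,(a+b)/2,np.hypot(*(a-b)[:2]),np.degrees(np.arctan2(*(a-b)[1::-1])))
for n,im in(("t",T),("s",S)):
    print(n,proj(im,[*c[:2],.136]))
E
```

```text
cam [ 0.34201015 -0.00901598  0.88045788] [0.76778753 0.41929433 0.91193575]
base top [ 0.49178843 -0.19507861  0.12084076] 0.0013315360287165373
base scene [ 0.49223103 -0.18746783  0.11915333] 0.003237301890080535
post tri [ 0.53792943 -0.29440097  0.04545075]
top post [ 0.5366561  -0.29347019] 0.10813884965886317 -65.48647738849307
top ptr [ 0.5754959  -0.21769771] 0.0867096495389765 -15.121106771784316
scene post [ 0.54009875 -0.28757883] 0.11096634469278696 -64.44537078235157
scene ptr [ 0.57368206 -0.21597593] 0.08629589989610703 -19.29019426949946
handle [ 0.52151847 -0.20141961  0.136     ] [ 0.45844855 -0.18279708  0.136     ] [ 0.48998351 -0.19210835  0.136     ] 0.0657618000126024 -16.450186111818965
t [357.18076141 165.72469759]
s [182.7130101  165.93183784]
```

```bash
cat >> h.py <<'E'
from scipy.spatial.transform import Rotation as Ro
def rot(s):
    q=s["ee_rot"];return Ro.from_quat([q[1],q[2],q[3],q[0]])
def plan(s,pos,jawdeg):
    # y down, z (jaw) level at jawdeg
    j=np.radians(jawdeg);z=np.array([np.cos(j),np.sin(j),0]);y=np.array([0,0,-1.]);x=np.cross(y,z)
    Rt=Ro.from_matrix(np.c_[x,y,z]);R=rot(s)
    return R.inv().apply(np.array(pos)-s["position"])*100, np.degrees((R.inv()*Rt).as_rotvec())/8
E
python3 - <<'E'
from h import *
from rig import get_state
np.set_printoptions(suppress=True,precision=3)
s=get_state();print(rot(s).as_matrix(),s["qpos"])
for j in(73.5,-106.5):
    for z in(.2,.101): print(j,z,*plan(s,[.491,-.193,z],j))
E
```

```text
[[-0.923 -0.     0.385]
 [-0.385  0.001 -0.923]
 [-0.    -1.    -0.001]] [-1.297  0.276  1.506 -0.     1.361 -0.121]
73.5 0.2 [-37.898   3.102 -20.768] [  0.003 -17.61   -0.01 ]
73.5 0.101 [-37.897  13.002 -20.757] [  0.003 -17.61   -0.01 ]
-106.5 0.2 [-37.898   3.102 -20.768] [0.008 4.89  0.002]
-106.5 0.101 [-37.897  13.002 -20.757] [0.008 4.89  0.002]
```

```bash
python3 -m jog '[0,-6,1,-3.3,0,-1.3,0, 0,-10,2,-5,0,-2.6,0, 0,-15,3,-8,0,-3.9,0, 0,-20,3.1,-11,0,-5.2,0, 0,-25,3.1,-13.5,0,-6.5,0, 0,-30,3.1,-16.3,0,-7.8,0, 0,-34,3.1,-18.5,0,-9.1,0, 0,-37.9,3.1,-20.8,0,-10.4,0, 0,-37.9,3.1,-20.8,0,-11.7,0, 0,-37.9,3.1,-20.8,0,-13,0, 0,-37.9,3.1,-20.8,0,-14.3,0, 0,-37.9,3.1,-20.8,0,-15.6,0]' 60
python3 - <<'E'
from h import *
from rig import *
np.set_printoptions(suppress=True,precision=3)
s=get_state();print(s["qpos"],s["position"],*plan(s,[.491,-.193,.2],73.5))
E
```

```text
clock: 1.7
position: [0.4909, -0.1928, 0.2001]
ee_rot: [0.679, -0.679, 0.196, -0.196]
contact_force: [-0.2, 0.8, -0.2]
width: 0.0856
[-0.506  0.225  1.656 -0.     1.261 -1.515] [ 0.491 -0.193  0.2  ] [ 0.016  0.009 -0.009] [ 0.    -1.965 -0.003]
```

```bash
python3 -m jog '[0,0,0,0,0,-1.2,0, 0,0,0,0,0,-2,0, 0,0,0,0,0,-2,0]'
python3 - <<'E'
from h import *
from rig import *
np.set_printoptions(suppress=True,precision=3)
s=get_state();print(s["qpos"],*plan(s,[.491,-.193,.101],73.5))
im=get_image("wrist");cv2.imwrite("pics/w1.png",im["color"]);print(im["mtx"],im["tool_from_camera"])
E
```

```text
clock: 2.08
position: [0.4909, -0.193, 0.2002]
ee_rot: [0.7, -0.7, 0.103, -0.102]
contact_force: [0.5, -0.2, -0.9]
width: 0.0855
[-0.506  0.225  1.656 -0.     1.261 -1.787] [ 0.016  9.916 -0.001] [-0.    -0.019 -0.002]
[[325.192   0.    284.086]
 [  0.    325.192 208.958]
 [  0.      0.      1.   ]] [[ 0.     0.952  0.305 -0.077]
 [ 0.001 -0.305  0.952 -0.142]
 [ 1.    -0.    -0.001 -0.   ]
 [ 0.     0.     0.     1.   ]]
```

View pics/w1.png

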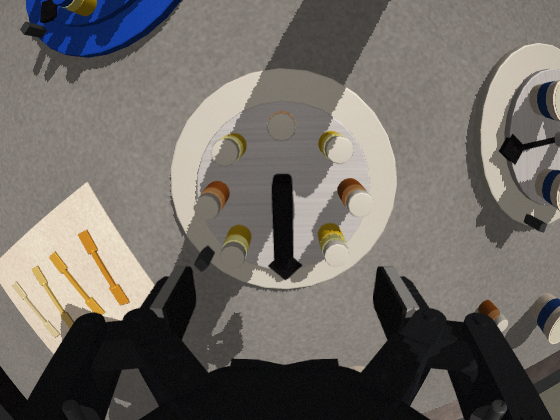

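The wrist view shows the bar straight between the jaws, from (282,175) towards the pointer at (286,272), with the post at (205,258). I'll refine the angles from this view.

```bash
cat >> h.py <<'E'
def wray(im,s,u,v,z):
    K=im["mtx"];a=np.array([(u-K[0,2])/K[0,0],(v-K[1,2])/K[1,1]]);r=np.hypot(*a)
    d=np.array([*(a/r*np.sin(r)),np.cos(r)]);M=im["tool_from_camera"];R=rot(s)
    o=s["position"]+R.apply(M[:3,3]);w=R.apply(M[:3,:3]@d);return o+w*(z-o[2])/w[2]
E
python3 - <<'E'
from h import *
from rig import *
from scipy.optimize import least_squares
np.set_printoptions(suppress=True,precision=4)
s=get_state();im=get_image("wrist")
cv2.imwrite("pics/w1c.png",cv2.resize(im["color"][60:300,160:410],None,fx=2.4,fy=2.4,interpolation=cv2.INTER_CUBIC))
P=np.array([wray(im,s,u,v,.018)[:2] for u,v in[(171,175),(182,128),(220,86),(285,69),(345,87),(385,130),(397,180),(378,240),(340,275)]])
r=least_squares(lambda q:np.hypot(*(P-q[:2]).T)-q[2],[.49,-.19,.12]);c=r.x[:2];print(r.x,r.fun)
ang=lambda d:np.degrees(np.arctan2(d[1],d[0]))
for n,p,z in(("post",(206,253),.052),("ptr",(286,277),.029),):
    X=wray(im,s,*p,z)[:2];print(n,X,np.hypot(*(X-c)),ang(X-c))
a=wray(im,s,282,176,.136);b=wray(im,s,284,250,.136);print(a,b,ang((b-a)[:2]))
E
```

```text
[ 0.4942 -0.1954  0.1209] [-0.0012  0.0007  0.0011 -0.0005 -0.0006  0.      0.0002 -0.      0.0002]
post [ 0.5277 -0.2866] 0.0970926003118062 -69.84827989089155
ptr [ 0.5887 -0.2207] 0.09776849487046457 -14.969055384273013
[ 0.4581 -0.185   0.136 ] [ 0.5087 -0.1989  0.136 ] -15.303223878403955
```

View pics/w1c.png

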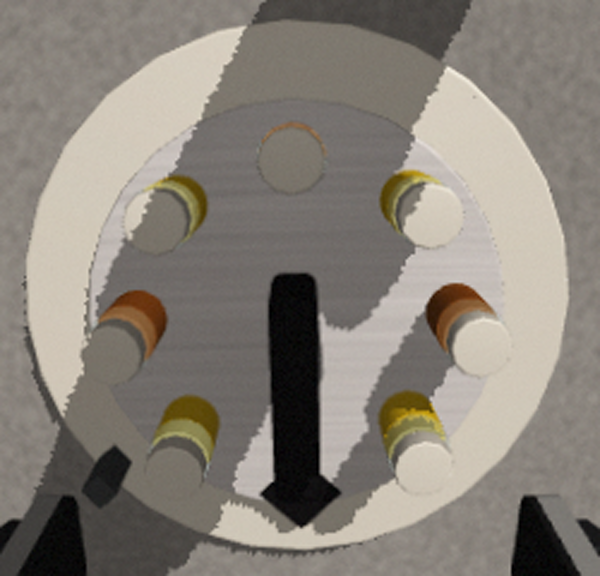

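```bash
python3 - <<'E'
from h import *
from rig import *
s=get_state();im=get_image("wrist")
for p,z in(((200.5,263.5),.052),((210,251.),.018)):
  X=wray(im,s,*p,z)[:2]
  for c in([.4942,-.1954],[.4918,-.1951],[.491,-.193]):
    d=X-c;print(X,np.hypot(*d),np.degrees(np.arctan2(d[1],d[0])))
print(*plan(s,[.4925,-.1945,.101],74))
E
```

```text
[ 0.53729036 -0.29687449] 0.11024451076889949 -66.99186948882898
[ 0.53729036 -0.29687449] 0.11147834134631163 -65.91668759903318
[ 0.53729036 -0.29687449] 0.11372206488511291 -65.98045806683513
[ 0.53961632 -0.29473706] 0.10922679957488425 -65.43040105285509
[ 0.53961632 -0.29473706] 0.11051671504366747 -64.36342159772809
[ 0.53961632 -0.29473706] 0.11275626843700906 -64.45861817842791
[ 0.1994219   9.91817933 -0.0971984 ] [ 0.00016671 -0.08513486 -0.00201193]
```

```bash
python3 -m jog '[0,0.2,5,-0.1,0,-0.1,0, 0,0.2,9.9,-0.1,0,-0.1,0, 0,0.2,9.9,-0.1,0,-0.1,0, 255,0.2,9.9,-0.1,0,-0.1,0, 255,0.2,9.9,-0.1,0,-0.1,0, 255,0.2,9.9,-0.1,0,-0.1,0, 255,0.2,9.9,-0.1,0,-0.1,0, 255,0.2,9.9,-0.1,0,-0.1,0, 255,0.2,9.9,-0.1,0,-0.1,0]' 60
```

```text
clock: 3.35
position: [0.4932, -0.1948, 0.1024]
ee_rot: [-0.7, 0.701, -0.096, 0.098]
contact_force: [-0.4, 1.3, 6.3]
width: 0.0128
```

```bash
python3 -m jog '[255,0,0,0,0,0.7,0, 255,0,0,0,0,1.5,0, 255,0,0,0,0,2.3,0, 255,0,0,0,0,3.1,0, 255,0,0,0,0,3.9,0, 255,0,0,0,0,4.7,0, 255,0,0,0,0,5.4,0, 255,0,0,0,0,5.9,0, 255,0,0,0,0,6.1,0, 255,0,0,0,0,6.1,0, 255,0,0,0,0,6.1,0]'
python3 - <<'E'
from h import *
from rig import *
s=get_state();print(s["moment"],s["qpos"],rot(s).as_matrix())
for n in("scene","top","wrist"):
    im=get_image(n);cv2.imwrite(f"pics/{n}2.png",im["color"])
a=cv2.imread("pics/top2.png")[110:240,280:410];b=cv2.imread("pics/scene2.png")[145:250,130:250]
cv2.imwrite("pics/d.png",np.hstack([cv2.resize(a,(400,400),interpolation=2),cv2.resize(b,(400,400),interpolation=2)]))
E
```

```text
clock: 4.72
position: [0.4931, -0.1949, 0.1024]
ee_rot: [-0.598, 0.598, -0.377, 0.378]
contact_force: [0.1, 0.8, 5.6]
width: 0.0132
[ 0.08595404  0.21578765 -0.07006087] [-5.07488739e-01  3.15031988e-01  1.79654108e+00 -1.50768617e-04
  1.02821511e+00 -9.50844301e-01] [[ 4.29042059e-01  1.51430364e-03  9.03283244e-01]
 [-9.03283194e-01 -9.89787620e-04  4.29043694e-01]
 [ 1.54376100e-03 -9.99998364e-01  9.43184507e-04]]
```

View pics/d.png

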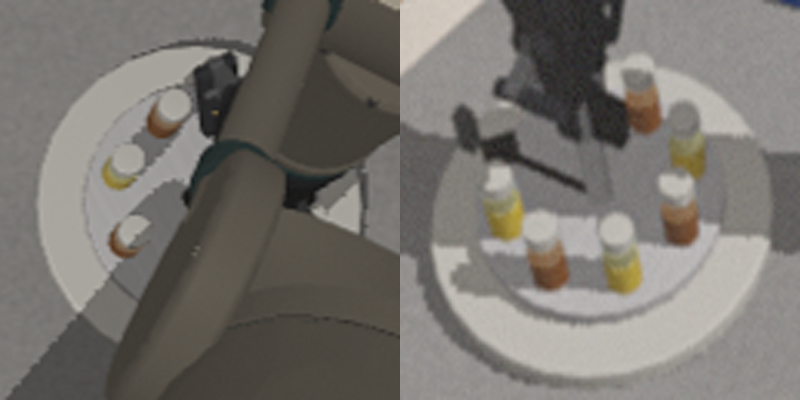

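View pics/wrist2.png

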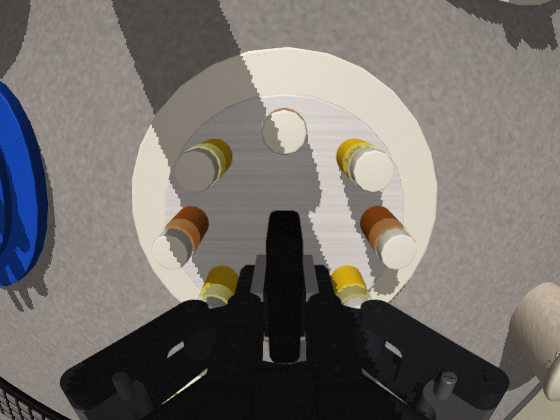

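The carousel turned with the bar. I'll let go, rise straight up and measure.

```bash
python3 -m jog '[0,0,0,0,0,0,0, 0,0,0,0,0,0,0, 0,0,0,0,0,0,0, 0,0,0,0,0,0,0, 0,0,-3,0,0,0,0, 0,0,-7,0,0,0,0, 0,0,-11,0,0,0,0, 0,0,-11,0,0,0,0, 0,0,-11,0,0,0,0]'
python3 - <<'E'
from h import *
from rig import *
s=get_state();im=get_image("wrist");S=get_image("scene")["color"]
cv2.imwrite("pics/w3.png",cv2.resize(im["color"][60:300,160:410],None,fx=2.4,fy=2.4,interpolation=cv2.INTER_CUBIC))
cv2.imwrite("pics/s3.png",cv2.resize(S[145:250,130:250],None,fx=5,fy=5,interpolation=2))
E
```

```text
clock: 6.0
position: [0.4921, -0.1943, 0.2107]
ee_rot: [-0.598, 0.598, -0.378, 0.377]
contact_force: [-0.3, -0.3, -0.5]
width: 0.0856
```

View pics/w3.png

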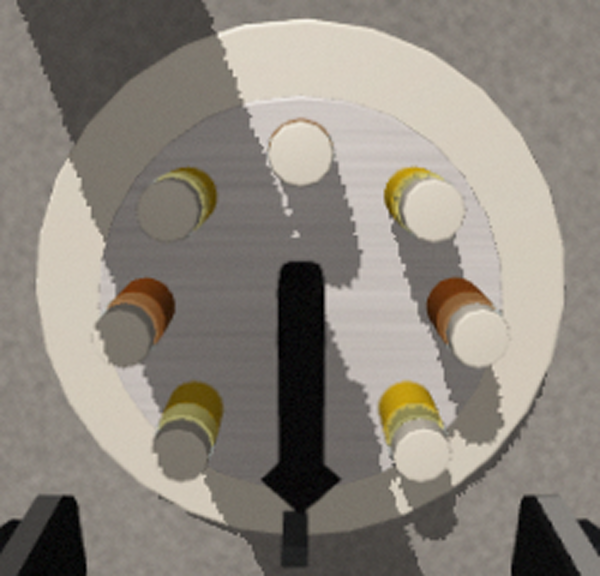

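View pics/s3.png

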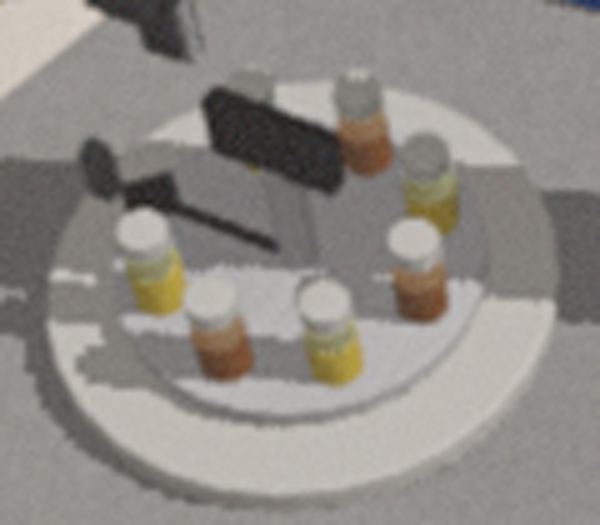

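```bash
python3 - <<'E'
from h import *
from rig import *
from scipy.optimize import least_squares
np.set_printoptions(suppress=True,precision=4)
s=get_state();im=get_image("wrist");f=lambda p:(160+(p[0]+.5)/2.4-.5,60+(p[1]+.5)/2.4-.5)
big=cv2.resize(im["color"][235:310,245:325],None,fx=7.5,fy=7.5,interpolation=2);cv2.imwrite("pics/w4.png",np.clip(big.astype(float)*2.5,0,255).astype(np.uint8))
W=lambda p,z:wray(im,s,*f(p),z)[:2]
P=np.array([W(p,.018) for p in[(37,275),(60,180),(120,90),(200,38),(302,19),(400,38),(480,90),(540,175),(564,275),(548,370),(60,390)]])
r=least_squares(lambda q:np.hypot(*(P-q[:2]).T)-q[2],[.49,-.19,.12]);print(r.x,abs(r.fun).max())
ang=lambda d:np.degrees(np.arctan2(d[1],d[0]))
V=np.array([W(p,.084) for p in[(169,208),(301,153),(432,209),(125,334),(478,337),(181,450),(421,454)]])
r2=least_squares(lambda q:np.hypot(*(V-q[:2]).T)-q[2],[.49,-.19,.066]);print("vials",r2.x,abs(r2.fun).max())
cv=r2.x[:2]
# pointer direction from vials: opposite vial + symmetric
va=np.array([ang(v-cv) for v in V]);print("vial angs",va)
for c in(r.x[:2],cv):
  for n,p,z in(("tip",(301,513),.029),("diamL",(262,479),.029),("diamR",(341,479),.029),("postTop",(295,556),.052),("postfar",(294,512),.035)):
    X=W(p,z);print(n,np.hypot(*(X-c)),ang(X-c))
print("bar",ang(W((303,420),.136)-W((301,263),.136)), "tool bar", ang(rot(s).as_matrix()[:2,2])-90)
E
```

```text
[ 0.4929 -0.195   0.1201] 0.0016241393792256753
vials [ 0.4927 -0.1933  0.0645] 0.000662497401036341
vial angs [ 160.4045  115.6622   70.778  -155.1283   24.9986 -109.9522  -20.4425]
tip 0.10083898982146264 -64.37134688172569
diamL 0.08477383579173231 -76.58191670477996
diamR 0.08501027763791792 -51.80838260767295
postTop 0.11041866849980435 -65.78801791184364
postfar 0.09702315330328577 -66.27312448325698
tip 0.1024754085247534 -64.66305884043564
diamL 0.08648244065968522 -76.6906359190339
diamR 0.08649706067222414 -52.38129994601954
postTop 0.11206719101239172 -66.03401293381759
postfar 0.09867576354230455 -66.54439474125725
bar -63.82834394680521 tool bar -64.58001974170598
```

View pics/w4.png

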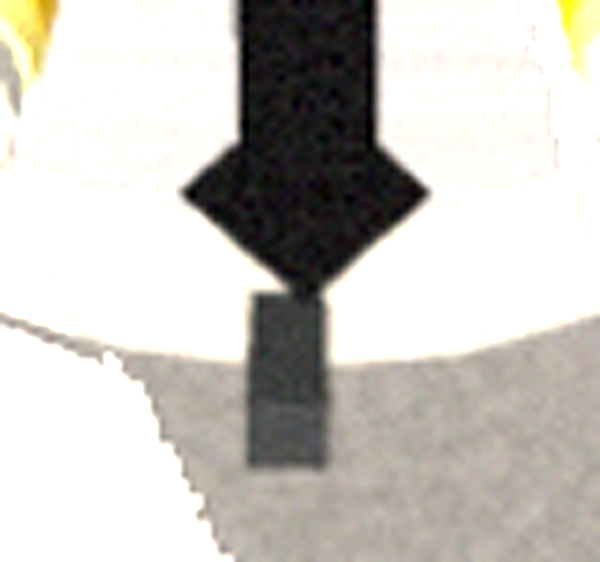

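The pointer is about 1.5° short of the post (tip column 307, post column 288 in the enlarged crop; post at -66.0°, tip at -64.5°). I'll grip again and turn 1.6° further.

```bash
python3 -m jog '[0,0,5,0,0,0,0, 0,0,10.8,0,0,0,0, 0,0,10.8,0,0,0,0, 255,0,10.8,0,0,0,0, 255,0,10.8,0,0,0,0, 255,0,10.8,0,0,0,0, 255,0,10.8,0,0,0,0, 255,0,10.8,0,0,0,0, 255,0,10.8,0,0,0.1,0, 255,0,10.8,0,0,0.2,0, 255,0,10.8,0,0,0.2,0, 255,0,10.8,0,0,0.2,0]'
python3 -m jog '[0,0,0,0,0,0,0, 0,0,0,0,0,0,0, 0,0,0,0,0,0,0, 0,0,0,0,0,0,0, 0,0,-3,0,0,0,0, 0,0,-7,0,0,0,0, 0,0,-11,0,0,0,0, 0,0,-11,0,0,0,0, 0,0,-11,0,0,0,0]'
python3 - <<'E'
from h import *
from rig import *
s=get_state();im=get_image("wrist");cv2.imwrite("pics/w5f.png",im["color"])
big=cv2.resize(im["color"][235:310,245:325],None,fx=7.5,fy=7.5,interpolation=2);cv2.imwrite("pics/w5.png",np.clip(big.astype(float)*2.5,0,255).astype(np.uint8))
a=np.degrees(np.arctan2(*rot(s).as_matrix()[1::-1,2]))-90;print("tool bar",a,s["position"])
c=np.array([.4928,-.1942])
f=lambda p:(245+(p[0]+.5)/7.5-.5,235+(p[1]+.5)/7.5-.5)
for p,z in(((300,295),.029),((288,435),.052)):
    d=wray(im,s,*f(p),z)[:2]-c;print(np.hypot(*d),np.degrees(np.arctan2(d[1],d[0])))
E
```

```text
clock: 7.65
position: [0.4931, -0.1949, 0.1045]
ee_rot: [-0.592, 0.592, -0.385, 0.387]
contact_force: [-0.9, -0.4, 6.7]
width: 0.0131
clock: 8.78
position: [0.4921, -0.1943, 0.2127]
ee_rot: [-0.592, 0.592, -0.386, 0.386]
contact_force: [-0.9, 0.7, -0.8]
width: 0.0853
tool bar -66.18253261458901 [ 0.49212397 -0.19428025  0.21265363]
0.10449603486600678 -66.18921233412057
0.1152352876860219 -67.05524018898183
```

View pics/w5.png

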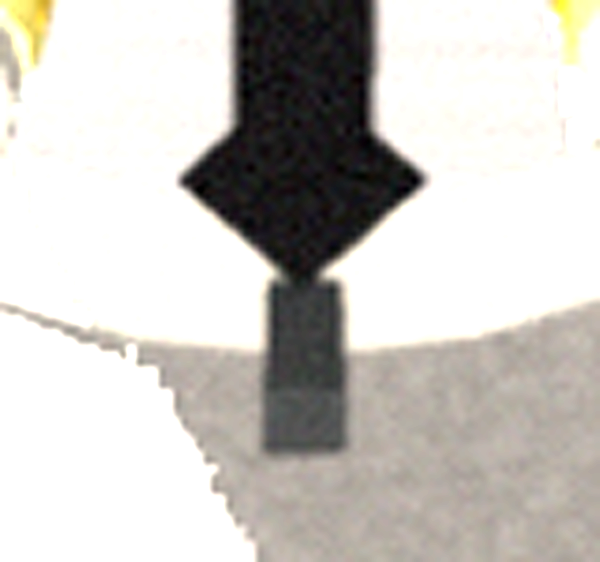

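View pics/w5f.png

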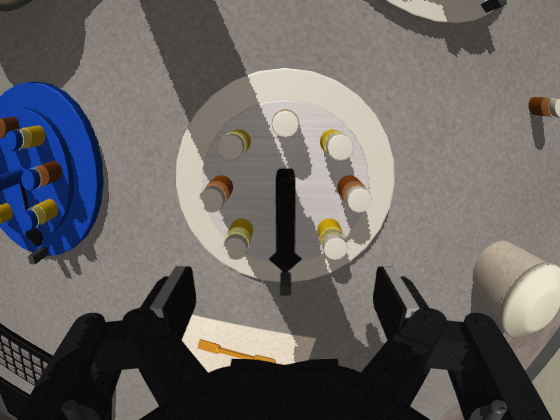

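The tip (column 303) and the post (column 305) now line up to within about 0.3°. The gripper is open and well clear.

```bash
python3 -c "
from rig import *
print(sign_off(),get_state()['clock'])"
```

```text
the job is handed in; nothing more can be done
the job is handed in; nothing more can be done
```

The vial carousel's pointer now points at its index post, and the job is handed in. I gripped the white-based vial carousel's handle and turned it about 49° clockwise. A look after letting go showed the pointer 1.5° short, so I gripped again and turned it 1.6° further.

- **Alignment:** in the last wrist picture the tip sits at column 303 and the post at column 305 of the enlarged crop. That is an error of roughly 0.2–0.3°.
- **One figure to disregard:** my last numeric printout gave the post as about 0.9° off. It used pixel positions left over from before the second turn, so I judged the alignment by the picture instead.
- **Arm and time:** the fingers are open and about 75 mm above the handle, and the clock stood at about 9 s of the 32 s allowed.
- **Cup carousel:** I never moved the arm near the carousel with the paper cups, but I took no final picture to confirm its angle.

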